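Load four repaired circuit boards into their test nests

TASK

The four repaired circuit boards on the bench are ready for testing: pick each one up by its tall component and set it down in the test nest whose guides match its outline, turned so that it settles between the guides and lies flat on its rest studs over the probes. Lower the boards in rather than dropping them. Leave all four seated and released.

Things in the scene. Friction and masses are not known exactly. Their poses are not given: they have to be found in the camera images.
- board_ell: L-shaped green circuit board, 68x68x3 mm, arms 34 wide; the missing corner is at +x +y. Grip part: black transformer with beige band, 26 along x, 22 along y, centre x -12, y -8, top at z 27. All else on it ends below z 11. Loose, 55 to 90 g. Origin: on the underside, centre of the outline's bounding box; z up, mm.
- board_step: Stepped strip of green circuit board, 80x32x3 mm: y -16..16 from x -40 to 8, then a tongue y -16..2 to x 40. Grip part: finned aluminium heat sink, 30 along x, 18 along y, centre x -10, y 0, top at z 27. All else on it ends below z 11. Loose, 55 to 90 g. Origin: on the underside, centre of the outline's bounding box; z up, mm.
- board_disc: Round green circuit board, 3 mm thick: 58 mm disc centred at x 7, with a tongue 26 wide ending at x -36. Grip part: upright capacitor can, 22 diameter, axis at x 6, y 0, top at z 29. All else on it ends below z 11. Loose, 55 to 90 g. Origin: on the underside, centre of the outline's bounding box; z up, mm.
- board_rect: Rectangular green circuit board, 66 (x) x 54 (y) x 3 mm, its +x +y corner cut off at 45 deg, 20 mm a side. Grip part: dark grey relay block, 29 along x, 16 along y, centre x -2, y -3, top at z 28. All else on it ends below z 11. Loose, 55 to 90 g. Origin: on the underside, centre of the outline's bounding box; z up, mm.
- nest_ell: Fixed test nest of board_ell: metal plate 114x92 mm, on it a black patch in the outline of the L, ringed by slippery pale guides; black cable socket at +x. x, y origin and axes coincide with the seated board's; origin z on the bench. Plate top z 8, seated board's underside z 12, guide tops z 25 mm. Guides leave 4 mm a side and flare 5 mm more at the top.
- nest_step: Fixed test nest of board_step: metal plate 114x92 mm, on it a black patch in the outline of the stepped strip, ringed by slippery pale guides; black cable socket at +x. x, y origin and axes coincide with the seated board's; origin z on the bench. Plate top z 8, seated board's underside z 12, guide tops z 25 mm. Guides leave 4 mm a side and flare 5 mm more at the top.
- nest_disc: Fixed test nest of board_disc: metal plate 114x92 mm, on it a black patch in the outline of the disc with tongue, ringed by slippery pale guides; black cable socket at +x. x, y origin and axes coincide with the seated board's; origin z on the bench. Plate top z 8, seated board's underside z 12, guide tops z 25 mm. Guides leave 4 mm a side and flare 5 mm more at the top.
- nest_rect: Fixed test nest of board_rect: metal plate 114x92 mm, on it a black patch in the outline of the rectangle with a cut corner, ringed by slippery pale guides; black cable socket at +x. x, y origin and axes coincide with the seated board's; origin z on the bench. Plate top z 8, seated board's underside z 12, guide tops z 25 mm. Guides leave 4 mm a side and flare 5 mm more at the top.

How it is judged (in metres and radians):
At the end, for the whole second after the job is handed in: Each of the four boards lies in the nest of its own outline: origin within 8 mm of the nest's origin seen from above, underside 10 to 14 mm above the nest's underside (12 mm when seated), level within 0.05 rad, x axis within 0.2 rad of the nest's, at rest and released (horizontal distance between board_ell and nest_ell below 0.008 m and z of board_ell in the frame of nest_ell between 0.01 and 0.014 m and angle between each of board_ell, board_step, board_disc, board_rect's own z axis and vertical below 0.05 rad and angle between the x axis of board_ell and the x axis of nest_ell, either way round below 0.2 rad and linear speed of each of board_ell, board_step, board_disc, board_rect below 0.02 m/s and horizontal distance between board_step and nest_step below 0.008 m and z of board_step in the frame of nest_step between 0.01 and 0.014 m and angle between the x axis of board_step and the x axis of nest_step, either way round below 0.2 rad and horizontal distance between board_disc and nest_disc below 0.008 m and z of board_disc in the frame of nest_disc between 0.01 and 0.014 m and angle between the x axis of board_disc and the x axis of nest_disc, either way round below 0.2 rad and horizontal distance between board_rect and nest_rect below 0.008 m and z of board_rect in the frame of nest_rect between 0.01 and 0.014 m and angle between the x axis of board_rect and the x axis of nest_rect, either way round below 0.2 rad); the robot touches nothing.
It fails at once if a board falls freely faster than 0.85 m/s (dropped from more than about 35 mm) ((linear speed of board_ell above 0.85 m/s and contact force between the fingers and board_ell below 0.02 N) or (linear speed of board_step above 0.85 m/s and contact force between the fingers and board_step below 0.02 N) or (linear speed of board_disc above 0.85 m/s and contact force between the fingers and board_disc below 0.02 N) or (linear speed of board_rect above 0.85 m/s and contact force between the fingers and board_rect below 0.02 N)).
It also fails if it takes over 109 s, if anything falls off the work surface, if the arm or the gripper's body presses on something with over 40 N, if the wrist force passes 120 N, or if a joint passes its speed limit or range.

ROBOT

A 6-joint arm with a two-finger parallel gripper is mounted at the origin on a cart in front of the work surface, level with it; the furniture and walls round the work are solid. World frame = base frame: x ahead of the robot, y to its left, z up, the work surface at z = 0. Lengths are in m, angles in degrees, forces in N, time in s.
With the tool pointing down it reaches from about 0.4 to 0.825 m from the base axis. Payload 7 kg.
Tool frame: the origin (TCP) lies on the centre line of the jaws, within the pads' length; the fingertips stand 19 mm ahead of it and the grasp point (between the pads) is the TCP (r.tip_extent is the distance from the TCP to the fingertips, in m); z points along the fingers, y is the line along which they close (so a half turn about z gives the same grasp; the last joint's range is limited). The gripper opens to 88 mm and grips with 3 to 60 N. Pads are 19 mm wide; open, the fingers measure 130 mm over their backs; the gripper's body (78 mm by 193 mm) begins 47 mm behind the grasp point.
Start: joints at [-58.608, 20.546, 0.682, 0, -70.136, -16.507], TCP at [0.173, -0.652, 0.246] pointing down, gripper open.
Joint ranges: [-176.03, 176.03], [-82.01, 121.73], [-58.28, 71.71], [-173.87, 95.51], [-174.79, -0.11], [-173.66, 173.66]. Speed limits (degrees/s): [136.94, 136.94, 172.46, 180, 180, 180].

INTERFACE

Orientations are given as [roll, pitch, yaw] about the fixed x, y, z axes, in that order (R = Rz(yaw) Ry(pitch) Rx(roll)).
In Python, from plant import r gives the robot as it stands. The module is installed in compiled form; this text tells all that it offers.
- The arm moves only by the tool jog_arm, never from a script. Its argument "deltas" is a list that holds one entry, the list of rows, each a list of 5 numbers: the opening, from -1 (shut) to 1 (fully open), then the shift along the world's x, y, z in cm, then the turn about the world's z in rad. In form: [[[claw, dx, dy, dz, turn], ...]]. A call has 1 to 8 rows; each row shifts and turns the commanded pose from where the row before left it; what a row does not reach is not made up. A row lasts 1/8 s, in which the tool goes at most 62.5 mm and 10.7 degrees, less where a joint would pass 70% of its speed; a pose out of reach is approached as far as the arm can. A call with a gripper value outside its range is refused whole. The fingers move at their own pace and stop on an object; "force" is the grip in N (left out, the last holds). Time passes only in rows, so rows that do not move let the fingers close. It gives the time, the measured TCP pose, the force, the opening and the grip force at its end, in the units of the state.
- r.get_state(): the state, without advancing time (a new reading comes with each control period).
- r.capture(name): name is "scene" or "top"; returns the picture (400x640x3 uint8, blue, green, red); there is no depth.
- r.camera_info(name): a dict with "fx", "fy", "cx", "cy" (pixels), "view" (4x4, takes a point from world to camera coordinates). Camera axes: x right, y up, looking along -z (the intrinsics and any distortion apply to the point x, -y, -z); pixel columns grow to the right and rows downward; lengths in m; the calibration is good to about 2 mm. A picture is of the moment at which its call begins. camera_info takes no time and is no camera call.
- r.close_job(): hands the job in; it is judged then, once.
The state is a dict: "time_s": time; "joints": joint angles; "qd": joint speeds; "joint_torque": joint torques, N m; "tcp_pos": TCP position; "eef_rot": TCP orientation; "contact_force": force on the tool from outside, world axes, zero at the start; "moment": the same for the moment, N m; "gripper_width": finger opening in m; "gripper_force": force on a finger pad.
Only numpy, scipy, OpenCV 4.12 (cv2) and the standard library are available. Lean on these libraries where they do the work, as an engineer would, in place of code of your own. Each camera call takes 0.05 s, during which the arm holds its last target. There are 200 camera calls.

## Working session

There is one attempt and no reset: what is moved stays moved. The work goes in short steps, Python scripts to look and compute and a tool call to move; the robot and the scene stay as the last step left them, time stands still between calls to the robot, and variables do not carry over. Pictures are saved under pics/ and viewed, at most 14 in all, crops included, and the job is handed in when it is done.

Besides the shell and the picture viewer there is one more tool, called after "Request:" by a JSON object that holds its "api" and its "payload". jog_arm: Moves the arm, as the interface text tells. Its arguments: {"type":"object","properties":{"deltas":{"type":"array"},"force":{"type":"number"}},"required":["deltas"]}

```bash
mkdir -p pics; python3 - <<'E'
from plant import r
import cv2,numpy as np
for n in("scene","top"):
    cv2.imwrite(f"pics/{n}0.png",r.capture(n))
    i=r.camera_info(n);print(n,{k:(np.round(v,4).tolist()) if not isinstance(v,str) else v for k,v in i.items()})
print(r.get_state())
E
```

```text
scene {'fx': 400.2041, 'fy': 400.2041, 'cx': 327.053, 'cy': 198.0628, 'view': [[-0.5431, -0.8396, -0.0117, 0.2648], [0.4023, -0.2724, 0.8741, -0.2299], [-0.737, 0.47, 0.4857, -0.8438], [0.0, 0.0, 0.0, 1.0]]}
top {'fx': 519.7183, 'fy': 519.7183, 'cx': 322.1257, 'cy': 197.8128, 'view': [[-0.0195, -0.9998, -0.0049, 0.0141], [0.9948, -0.0199, 0.0998, -0.4887], [-0.0999, -0.003, 0.995, -1.1968], [0.0, 0.0, 0.0, 1.0]]}
{'time_s': 0.1, 'joints': array([-5.86094830e+01,  2.05873578e+01,  6.36943444e-01, -1.81953777e-02,
       -7.01357905e+01, -1.65074296e+01]), 'qd': array([-0.0633235 , -0.09538916, -0.0011495 ,  0.09222173, -0.0367492 ,
       -0.04257334]), 'joint_torque': array([ 4.11307274e-04, -5.84163344e+01,  2.93749702e+01,  7.01556131e+00,
        1.01276982e-02, -4.60411741e-05]), 'tcp_pos': array([ 0.17324144, -0.65194604,  0.24469881]), 'eef_rot': array([ 1.79912488e+02, -8.09597728e-03, -1.65123102e+02]), 'contact_force': array([ 0.87507653,  0.43515592, -0.05125646]), 'moment': array([ 0.03856724, -0.00657951,  0.00504383]), 'gripper_force': 0.0, 'gripper_width': 0.08773395127540747}
```

View pics/top0.png

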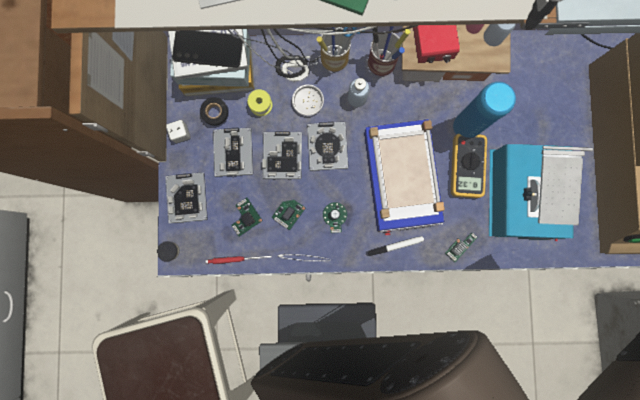

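View pics/scene0.png

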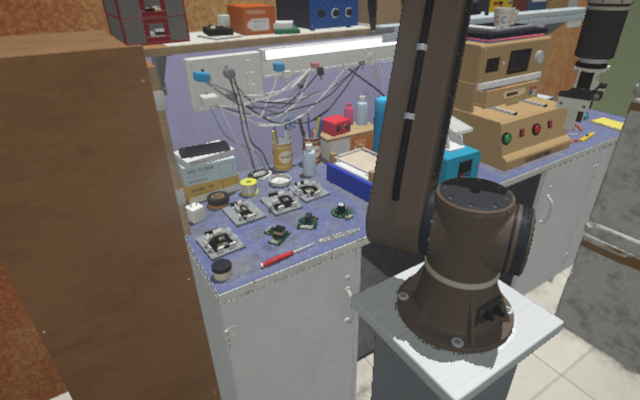

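The top view shows the nests: step (232,150), ell (282,155), disc (327,145) and rect (185,197). The boards are at ell? (245,215), rect? (288,212), disc (335,215) and step (462,245). In the scene view the step board is hidden behind the arm, and the rest sit at about (200-350, 180-250).

```bash
python3 - <<'E'
import cv2,numpy as np
a=cv2.imread("pics/top0.png");s=cv2.imread("pics/scene0.png")
cv2.imwrite("pics/c1.png",cv2.resize(a[115:245,160:360],None,fx=4,fy=4,interpolation=cv2.INTER_CUBIC))
b=cv2.resize(a[225:270,435:490],None,fx=6,fy=6,interpolation=cv2.INTER_CUBIC)
c=cv2.resize(s[170:260,190:360],None,fx=4.5,fy=4.5,interpolation=cv2.INTER_CUBIC)
cv2.imwrite("pics/c2.png",c);cv2.imwrite("pics/c3.png",b)
E
```

```text
(no output)
```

View pics/c1.png

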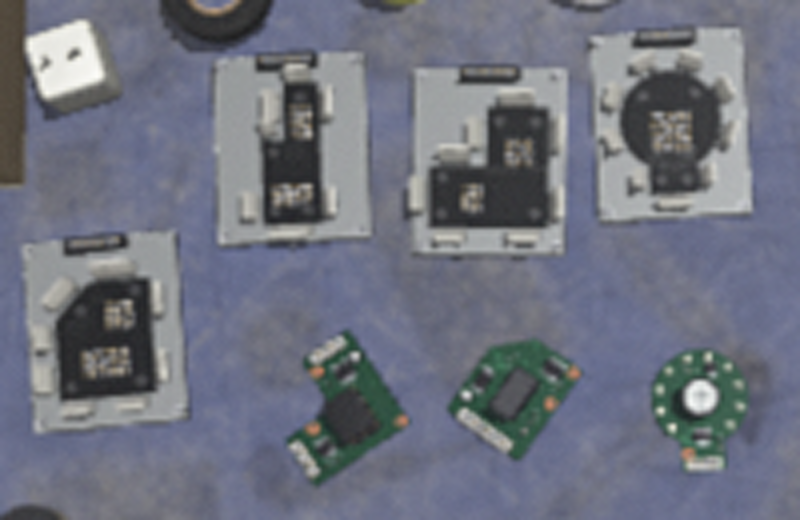

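View pics/c3.png

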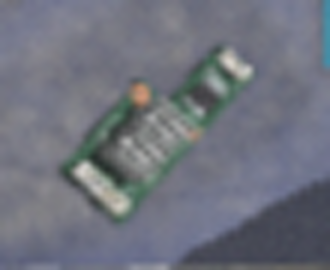

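View pics/c2.png

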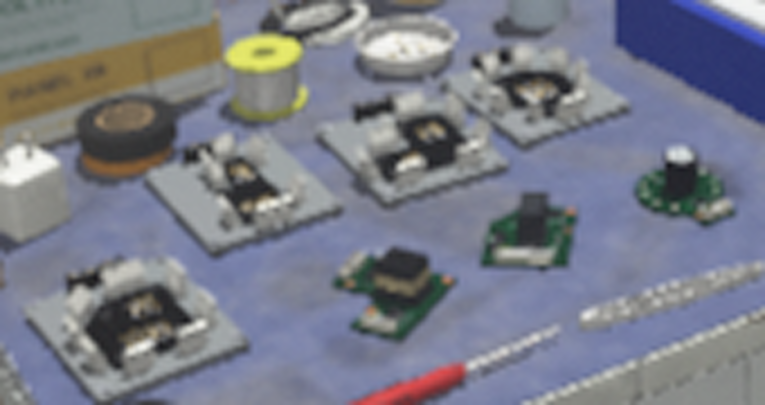

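c1 gives clean outlines. All nest sockets point image-up (+x). Boards in c1: ell centre ~(350,410), rect ~(515,398), disc can (700,398). c3 shows step lying diagonally with its tongue at the upper right. c2 gives the matching tops (403,262), (535,203) and (680,155), plus the nest plate corners.

```bash
cat > h.py <<'E'
import cv2,numpy as np
from plant import r
def cam(n):
    i=r.camera_info(n);V=np.array(i["view"]);return i,V[:3,:3],V[:3,3]
def ray(n,p):
    i,R,t=cam(n);p=np.atleast_2d(p).astype(float)
    d=np.c_[(p[:,0]-i["cx"])/i["fx"],-(p[:,1]-i["cy"])/i["fy"],-np.ones(len(p))]@R
    return -R.T@t,d
def plane(n,p,z):
    o,d=ray(n,p);return o+d*((z-o[2])/d[:,2])[:,None]
def tri(pt,ps):
    o1,d1=ray("top",pt);o2,d2=ray("scene",ps);d1,d2=d1[0],d2[0]
    s=np.linalg.lstsq(np.c_[d1,-d2],o2-o1,rcond=None)[0]
    a,b=o1+s[0]*d1,o2+s[1]*d2;return (a+b)/2,np.linalg.norm(a-b)
up=lambda u,k,off:(np.atleast_2d(u)+.5)/k-.5+np.array(off)
E
python3 - <<'E'
from h import *
np.set_printoptions(precision=4,suppress=True)
print("topcam",ray("top",[0,0])[0])
T=lambda u:up(u,4,(160,115));S=lambda u:up(u,4.5,(190,170))
for n,a,b in [("cap",(700,397),(680,155)),("relay",(515,393),(535,203)),("trafo",(353,415),(403,262)),
 ("rectTL",(25,243),(25,318)),("rectBL",(35,432),(100,400)),("rectBR",(188,415),(247,347)),
 ("stepTL",(213,58),(147,180)),("stepBL",(220,244),(213,253)),("stepBR",(372,236),(341,210)),("ellBR",(562,254),(508,165)),("ellBL",(414,252),(388,205)),("discBR",(751,212),(630,103)),("discBL",(600,221),(525,145))]:
    print(n,*tri(T(a),S(b)))
a=cv2.imread("pics/top0.png")
big=cv2.resize(a,None,fx=4,fy=4,interpolation=cv2.INTER_CUBIC);hsv=cv2.cvtColor(big,cv2.COLOR_BGR2HSV)
for n,(x,y) in dict(bench=(230,190),plate=(220,140),green=(340,205),red=(288,200)).items(): print(n,hsv[4*y+2,4*x+2])
nb=((hsv[...,0]<100)|(hsv[...,0]>135)).astype(np.uint8)*255
dk=cv2.inRange(hsv,(0,0,0),(180,255,62))
vis=np.zeros_like(big);vis[...,1]=nb;vis[...,2]=dk
cv2.imwrite("pics/m1.png",vis[460:980,640:1440])
E
```

```text
topcam [0.367  0.0008 1.2396]
cap [ 0.4503 -0.0241  0.0282] 9.268499949462094e-06
relay [0.4546 0.0837 0.0263] 0.0009621451358601315
trafo [0.4444 0.18   0.023 ] 0.0013120668406794546
rectTL [ 0.5533  0.3801 -0.0026] 0.0016587529993092839
rectBL [0.4388 0.3711 0.0057] 0.00027684740113359155
rectBR [ 0.4476  0.2816 -0.    ] 0.0001671996038972915
stepTL [0.6635 0.265  0.0008] 0.0036547015530087523
stepBL [0.5498 0.2617 0.0023] 0.0006164595240494242
stepBR [0.5536 0.1713 0.0006] 0.001361893130187071
ellBR [0.5392 0.0558 0.0039] 0.0011683779952020433
ellBL [0.5424 0.1446 0.0012] 0.0018252730428326258
discBR [ 0.562  -0.0577  0.0068] 0.0006030482505113092
discBL [0.5585 0.0321 0.0028] 0.002562463150416727
bench [116  47 131]
plate [100  10 157]
green [ 74  84 103]
red [ 86  38 102]
```

View pics/m1.png

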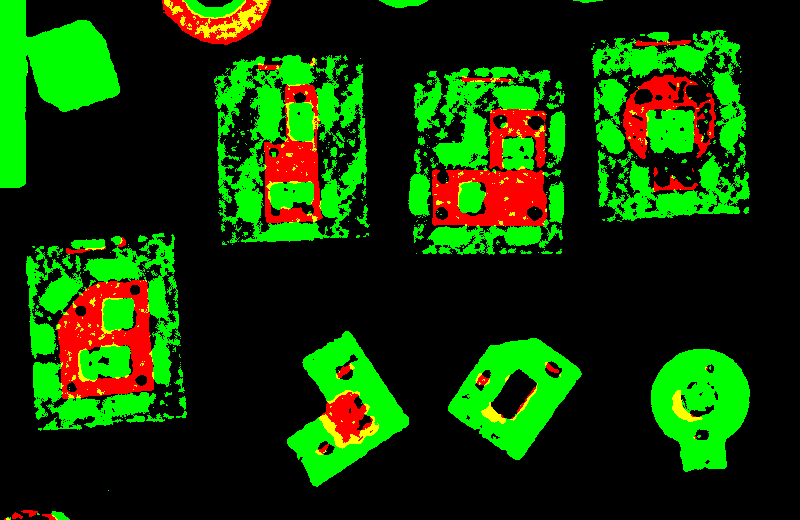

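The mask separates the four boards (green blobs) and three of the dark nest patches cleanly. The disc patch at (670,125) needs a slightly higher dark threshold.

```bash
cat > meas.py <<'E'
from h import *
def big(a):
    b=cv2.resize(a,None,fx=4,fy=4,interpolation=cv2.INTER_CUBIC);return cv2.cvtColor(b,cv2.COLOR_BGR2HSV)
def board_mask(h): 
    m=((h[...,0]<100)|(h[...,0]>135)).astype(np.uint8)*255
    return cv2.morphologyEx(m,cv2.MORPH_OPEN,np.ones((5,5)))
def comp(m,c):
    cs=cv2.findContours(m,cv2.RETR_EXTERNAL,cv2.CHAIN_APPROX_NONE)[0]
    cs=[k for k in cs if cv2.contourArea(k)>600]
    return max((k for k in cs),key=lambda k:cv2.pointPolygonTest(k,c,True))
def pose(k,z,hint):
    w=(plane("top",up(k[:,0].astype(float),4,(0,0)),z)[:,:2]*1000).astype(np.float32)
    (c,s,a)=cv2.minAreaRect(w)
    w0=np.array([a+90*i for i in range(4)]);d=(w0-hint+180)%360-180;i=abs(d).argmin()
    if i%2: s=s[::-1]
    M=cv2.moments(w.reshape(-1,1,2));
    return np.round(c,1),np.round(s,1),round(float(hint+d[i]),1),np.round([M["m10"]/M["m00"],M["m01"]/M["m00"]],1)
E
python3 - <<'E'
from meas import *
a=cv2.imread("pics/top0.png");h=big(a)
bm=board_mask(h)
o=lambda x,y:(640.+x,460.+y)
print("boards")
for n,c,hint in[("ell",o(370,380),45),("rect",o(480,420),-34),("disc",o(700,430),0),("step",(462*4+2.,245*4+2.),-45)]:
    print(n,*pose(comp(bm,c),.003,hint))
print("nests")
for n,box in dict(ell=(425,100,553,235),rect=(52,275,158,402),step=(258,80,325,228),disc=(618,66,722,198)).items():
    x0,y0,x1,y1=box
    q=h[460+y0:460+y1,640+x0:640+x1]
    m=cv2.inRange(q,(0,0,0),(180,255,85 if n=="disc" else 75))
    m=cv2.morphologyEx(m,cv2.MORPH_OPEN,np.ones((5,5)))
    cs=[k for k in cv2.findContours(m,cv2.RETR_EXTERNAL,cv2.CHAIN_APPROX_NONE)[0] if cv2.contourArea(k)>150]
    k=cv2.convexHull(np.vstack(cs))+np.array([640+x0,460+y0])
    print(n,*pose(k,.008,0),len(cs))
    # plate
    P=dict(ell=[(413,68),(568,68),(565,254),(412,254)],rect=[(24,243),(178,233),(188,414),(35,432)],step=[(213,58),(364,53),(371,236),(220,244)],disc=[(590,36),(744,28),(751,212),(600,221)])[n]
    print("   plate",*pose((np.array(P)+[640,460]).reshape(-1,1,2),.006,0)[:3])
E
```

```text
boards
ell [450.  195.1] [68.9 69.2] 33.1 [449.1 187.4]
rect [458.6  86.5] [66.9 55.1] -36.6 [457.   86.1]
disc [444.7 -24.4] [72.2 58.4] -1.1 [447.6 -24.7]
step [ 372.7 -321.1] [82.  34.9] -43.4 [ 367.7 -319.3]
nests
ell [592.8  98.8] [72.6 70.3] -0.8 [588.9  95.4] 1
   plate [596.8  98.9] [113.4  93.7] -1.2
rect [494.1 329.8] [69.4 56.4] 4.0 [492.2 328.3] 1
   plate [498.8 328.8] [113.8  92.5] 3.9
step [603.7 217.7] [84.9 35.4] 1.6 [600.5 216.4] 1
   plate [607.8 218. ] [113.8  91.4] 1.9
disc [612.   -9.7] [73.8 58.4] -1.2 [613.2 -11. ] 1
   plate [616.8 -11.2] [113.3  93.3] 1.8
```

Board sizes match the text. Triangulated part tops at 23–28 mm and plates near the bench agree with the given heights. The tall cabinet is close to nest_rect, so I'll check that clearance.

```bash
python3 - <<'E'
from h import *
a=cv2.imread("pics/top0.png")
cv2.imwrite("pics/c4.png",cv2.resize(a[90:290,0:250],None,fx=3,fy=3,interpolation=cv2.INTER_CUBIC))
E
```

```text
(no output)
```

View pics/c4.png

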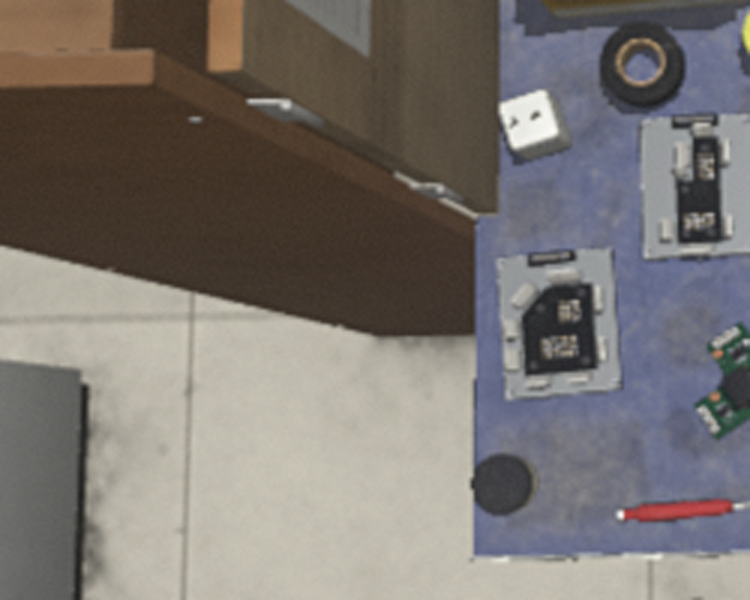

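The cabinet's near face sits at c4 (480,215), i.e. x≈0.58, y≈0.38, so the gripper body clears it at nest_rect when closing along y. I'll start with the step board.

Request:
{"api": "jog_arm", "payload": {"deltas": [[[0.3, 2.4, 4.22, 0, -0.127], [0.3, 2.4, 4.22, 0, -0.127], [0.3, 2.4, 4.22, 0, -0.127], [0.3, 2.4, 4.22, 0, -0.127], [0.3, 2.4, 4.22, 0, -0.127], [0.3, 2.4, 4.22, 0, -0.127], [0.3, 2.4, 4.22, 0, -0.127], [0.3, 2.4, 4.22, 0, -0.127]]], "force": 25}}

```text
time_s: 1.1
tcp_pos: [0.3658, -0.3132, 0.2454]
eef_rot: [180.0, -0.0, 136.4]
contact_force: [0.2, -0.3, -0.7]
gripper_width: 0.0569
gripper_force: 0.0
```

Request:
{"api": "jog_arm", "payload": {"deltas": [[[0.3, 0, 0, -3.5, 0], [0.3, 0, 0, -3.5, 0], [0.3, 0, 0, -3.5, 0], [0.3, 0, 0, -3.5, 0], [0.3, 0, 0, 0, 0], [0.3, 0, 0, 0, 0]]]}}

```text
time_s: 1.85
tcp_pos: [0.3659, -0.3151, 0.1066]
eef_rot: [-180.0, 0.0, 136.7]
contact_force: [-0.0, -0.3, 0.4]
gripper_width: 0.0569
gripper_force: 0.0
```

Request:
{"api": "jog_arm", "payload": {"deltas": [[[0.3, 0, 0.1, -2.5, 0], [0.3, 0, 0, -2.5, 0], [0.3, 0, 0, -1.6, 0], [0.3, 0, 0, -0.8, 0], [0.3, 0, 0, 0, 0], [-1, 0, 0, 0, 0], [-1, 0, 0, 0, 0], [-1, 0, 0, 0, 0]]]}}

```text
time_s: 2.85
tcp_pos: [0.3656, -0.3138, 0.032]
eef_rot: [180.0, 0.0, 136.7]
contact_force: [-0.2, -0.4, -0.5]
gripper_width: 0.0325
gripper_force: 0.0
```

Request:
{"api": "jog_arm", "payload": {"deltas": [[[-1, 0, 0, 0, 0], [-1, 0, 0, 0, 0]]]}}

```text
time_s: 3.1
tcp_pos: [0.3654, -0.3137, 0.0317]
eef_rot: [180.0, 0.0, 136.7]
contact_force: [0.4, 0.8, 1.6]
gripper_width: 0.0177
gripper_force: 25.0
```

Request:
{"api": "jog_arm", "payload": {"deltas": [[[-1, 0, 0, 1, 0], [-1, 0, 0, 2.5, 0], [-1, 0, 0, 3.5, 0], [-1, 0, 0, 3.5, 0], [-1, 0.6, 1.5, 3.5, 0.02], [-1, 1.2, 3, 2.8, 0.04], [-1, 1.8, 4.3, 0, 0.067], [-1, 1.8, 4.3, 0, 0.067]]]}}

```text
time_s: 4.1
tcp_pos: [0.4196, -0.1816, 0.2007]
eef_rot: [179.9, 0.1, 147.9]
contact_force: [0.4, 0.7, -1.1]
gripper_width: 0.0178
gripper_force: 25.0
```

Request:
{"api": "jog_arm", "payload": {"deltas": [[[-1, 2, 4.6, 0, 0.07], [-1, 2, 4.6, 0, 0.07], [-1, 2, 4.6, 0, 0.07], [-1, 2, 4.6, 0, 0.07], [-1, 2, 4.6, 0, 0.07], [-1, 2, 4.6, 0, 0.07], [-1, 2, 4.6, 0, 0.07], [-1, 2, 4.6, 0, 0.07]]]}}

```text
time_s: 5.1
tcp_pos: [0.5796, 0.1868, 0.2002]
eef_rot: [180.0, 0.0, -180.0]
contact_force: [-0.3, -0.1, 0.1]
gripper_width: 0.0179
gripper_force: 25.0
```

Request:
{"api": "jog_arm", "payload": {"deltas": [[[-1, 1.4, 3.2, 0, 0.033], [-1, 0, 0, -1, 0], [-1, 0, 0, -2.5, 0], [-1, 0, 0, -2.5, 0], [-1, 0, 0, -2, 0], [-1, 0, 0, 0, 0], [-1, 0, 0, 0, 0]]]}}

```text
time_s: 5.98
tcp_pos: [0.5936, 0.217, 0.1206]
eef_rot: [180.0, 0.0, -178.2]
contact_force: [0.3, -0.0, -1.3]
gripper_width: 0.018
gripper_force: 25.0
```

Request:
{"api": "jog_arm", "payload": {"deltas": [[[-1, 0, 0, -1.8, 0], [-1, 0, 0, -1.8, 0], [-1, 0, 0.05, -1, 0], [-1, 0, 0, -1, 0], [-1, 0, 0, -1, 0], [-1, 0, 0, -0.6, 0], [-1, 0, 0, -0.4, 0], [-1, 0, 0, 0, 0]]]}}

```text
time_s: 6.98
tcp_pos: [0.5936, 0.2179, 0.0438]
eef_rot: [180.0, 0.0, -178.2]
contact_force: [0.0, 0.8, -0.6]
gripper_width: 0.0176
gripper_force: 25.0
```

```bash
python3 - <<'E'
from h import *
a=r.capture("top");s=r.capture("scene")
cv2.imwrite("pics/t1.png",np.hstack([cv2.resize(a[105:205,190:300],(440,400)),cv2.resize(s[180:240,210:270],(400,400))])[:, :800])
E
```

```text
(no output)
```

View pics/t1.png

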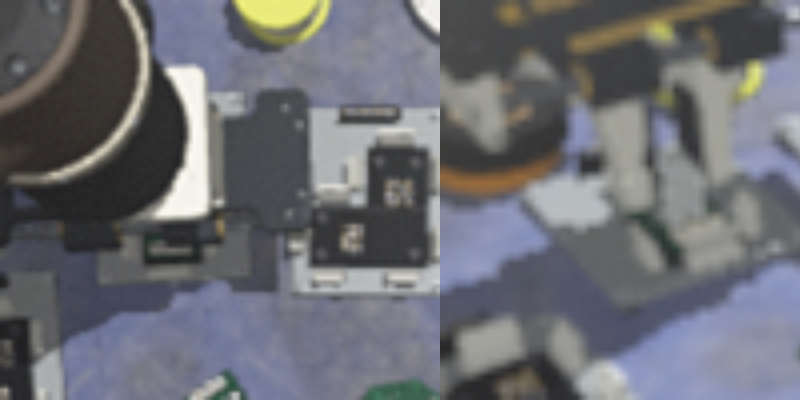

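The left half shows the board end at (170,247) within the nest outline, and the right half shows it down between the guides at (655,235). I'll release it and retreat toward board_ell.

Request:
{"api": "jog_arm", "payload": {"deltas": [[[-0.2, 0, 0, 0, 0], [-0.2, 0, 0, 0, 0], [-0.2, 0, 0, 0, 0], [-0.2, 0, 0, 1.5, 0], [-0.2, 0, 0, 2.5, 0], [-0.2, 0, 0, 3, 0], [0.3, -3, -1, 1, 0.1], [0.3, -5, -1.2, 0, 0.16]]]}}

```text
time_s: 8.07
tcp_pos: [0.5142, 0.1962, 0.1254]
eef_rot: [179.9, 0.2, -163.1]
contact_force: [-1.0, 0.0, 0.2]
gripper_width: 0.0496
gripper_force: 0.0
```

Request:
{"api": "jog_arm", "payload": {"deltas": [[[0.3, -5, -1, 0, 0.16], [0.3, -1.9, -0.4, 0, 0.18], [0.3, 0, 0, 0, 0], [0.3, 0, 0, 0, 0]]]}}

```text
time_s: 8.57
tcp_pos: [0.4454, 0.1825, 0.1245]
eef_rot: [-180.0, 0.1, -144.0]
contact_force: [0.5, 0.7, 0.1]
gripper_width: 0.0567
gripper_force: 0.0
```

```bash
python3 - <<'E'
from h import *
a=r.capture("top");s=r.capture("scene");print(r.get_state()["tcp_pos"])
cv2.imwrite("pics/t2.png",np.hstack([cv2.resize(a[105:205,190:300],(440,400)),cv2.resize(s[180:240,210:270],(360,400))]))
E
```

```text
[0.44528106 0.18219758 0.1237774 ]
```

View pics/t2.png

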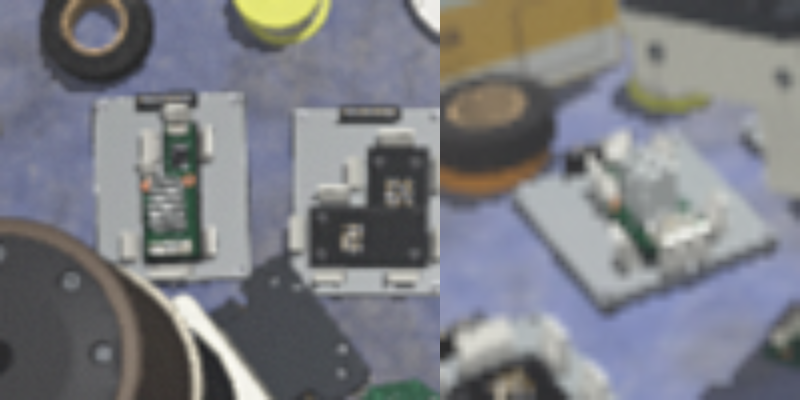

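Step is seated: left picture (175,195), inside the guides and flat. Next is board_ell.

Request:
{"api": "jog_arm", "payload": {"deltas": [[[0.3, -0.1, 0, -3, -0.052], [0.3, 0, 0, -3, 0], [0.3, 0, 0, -2, 0], [0.3, 0, 0, -1.1, 0], [0.3, 0, 0, 0, 0], [-1, 0, 0, 0, 0], [-1, 0, 0, 0, 0], [-1, 0, 0, 0, 0]]]}}

```text
time_s: 9.68
tcp_pos: [0.4436, 0.182, 0.0331]
eef_rot: [180.0, 0.1, -146.8]
contact_force: [-1.2, 0.8, 1.6]
gripper_width: 0.0323
gripper_force: 0.0
```

Request:
{"api": "jog_arm", "payload": {"deltas": [[[-1, 0, 0, 0, 0], [-1, 0, 0, 0, 0]]]}}

```text
time_s: 9.93
tcp_pos: [0.4435, 0.1819, 0.0329]
eef_rot: [180.0, 0.0, -146.8]
contact_force: [-1.7, 0.3, 3.1]
gripper_width: 0.0218
gripper_force: 25.0
```

Request:
{"api": "jog_arm", "payload": {"deltas": [[[-1, 0, 0, 1, 0], [-1, 0, 0, 2.5, 0], [-1, 0, 0, 3, 0], [-1, 2, -1.3, 2.2, -0.1], [-1, 3.9, -2.6, 0, -0.165], [-1, 3.9, -2.6, 0, -0.165], [-1, 3.9, -2.6, 0, -0.165], [-1, 0, 0, 0, 0]]]}}

```text
time_s: 10.92
tcp_pos: [0.5823, 0.089, 0.1195]
eef_rot: [-180.0, 0.0, 178.8]
contact_force: [-1.2, 1.0, -1.8]
gripper_width: 0.022
gripper_force: 25.0
```

Request:
{"api": "jog_arm", "payload": {"deltas": [[[-1, 0, 0, -1.5, 0], [-1, 0, 0, -1.5, 0], [-1, 0, 0, 0, 0]]]}}

```text
time_s: 11.3
tcp_pos: [0.5787, 0.0908, 0.0878]
eef_rot: [-179.9, -0.2, 179.1]
contact_force: [0.3, 0.0, 0.0]
gripper_width: 0.0215
gripper_force: 25.0
```

Request:
{"api": "jog_arm", "payload": {"deltas": [[[-1, 0.1, 0, -1, 0], [-1, 0, 0, -1, 0], [-1, 0, 0, -0.9, 0], [-1, 0, 0, -0.7, 0], [-1, 0, 0, -0.5, 0], [-1, 0, 0, -0.15, 0], [-1, 0, 0, 0, 0]]]}}

```text
time_s: 12.18
tcp_pos: [0.5815, 0.0908, 0.0471]
eef_rot: [180.0, 0.0, 179.1]
contact_force: [0.2, 0.3, -0.4]
gripper_width: 0.0216
gripper_force: 25.0
```

Request:
{"api": "jog_arm", "payload": {"deltas": [[[-1, -0.1, 0, -0.2, 0], [-1, 0, 0, 0, 0], [-0.1, 0, 0, 0, 0], [-0.1, 0, 0, 0, 0], [-0.1, 0, 0, 0, 0], [-0.1, 0, 0, 1.5, 0], [-0.1, 0, 0, 2.5, 0], [0.3, 0, 0, 3, 0]]]}}

```text
time_s: 13.18
tcp_pos: [0.5803, 0.0907, 0.1165]
eef_rot: [-180.0, -0.0, 179.1]
contact_force: [0.6, -0.2, -0.6]
gripper_width: 0.0446
gripper_force: 0.0
```

Request:
{"api": "jog_arm", "payload": {"deltas": [[[0.3, -3, -0.1, 0, -0.1], [0.3, -3.6, -0.2, 0, -0.18], [0.3, -3.6, -0.2, 0, -0.18], [0.3, -2.3, -0.1, 0, -0.163], [0.3, 0, 0, 0, 0], [0.3, 0, 0, 0, 0]]]}}

```text
time_s: 13.92
tcp_pos: [0.4563, 0.0852, 0.116]
eef_rot: [179.9, 0.1, 143.5]
contact_force: [0.6, -0.1, -0.8]
gripper_width: 0.0568
gripper_force: 0.0
```

```bash
python3 - <<'E'
from h import *
a=r.capture("top");s=r.capture("scene");print(r.get_state()["tcp_pos"])
cv2.imwrite("pics/t3.png",np.hstack([cv2.resize(a[115:215,230:340],(440,400)),cv2.resize(s[175:235,255:315],(360,400))]))
E
```

```text
[0.45624205 0.08504566 0.11545379]
```

View pics/t3.png

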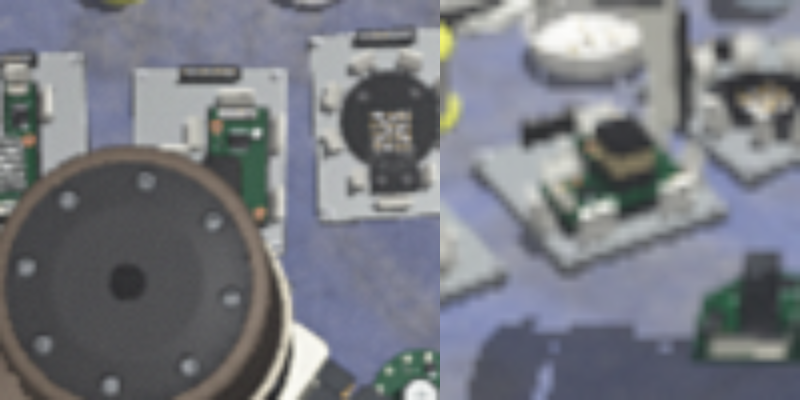

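Ell looks seated: left (235,150) within the guides, right (620,175) flat. Next is board_rect.

Request:
{"api": "jog_arm", "payload": {"deltas": [[[0.3, -0.1, 0, -2.6, 0], [0.3, 0, 0, -2.6, 0], [0.3, 0, 0, -2, 0], [0.3, 0, 0, -1, 0], [0.3, 0, 0, 0, 0], [-1, 0, 0, 0, 0], [-1, 0, 0, 0, 0], [-1, 0, 0, 0, 0]]]}}

```text
time_s: 15.02
tcp_pos: [0.4547, 0.085, 0.0336]
eef_rot: [179.9, 0.0, 143.4]
contact_force: [0.4, 0.2, -0.4]
gripper_width: 0.0324
gripper_force: 0.0
```

Request:
{"api": "jog_arm", "payload": {"deltas": [[[-1, 0, 0, 0, 0], [-1, 0, 0, 0, 0]]]}}

```text
time_s: 15.28
tcp_pos: [0.4544, 0.0848, 0.0332]
eef_rot: [180.0, 0.0, 143.4]
contact_force: [-1.0, 0.7, 3.0]
gripper_width: 0.0158
gripper_force: 25.0
```

Request:
{"api": "jog_arm", "payload": {"deltas": [[[-1, 0, 0, 1, 0], [-1, 0, 0, 2.5, 0], [-1, 0, 0, 3, 0], [-1, 0.3, 2, 2.2, 0.05], [-1, 0.6, 4, 0, 0.12], [-1, 0.8, 4.7, 0, 0.14], [-1, 0.8, 4.7, 0, 0.14], [-1, 0.8, 4.7, 0, 0.14]]]}}

```text
time_s: 16.27
tcp_pos: [0.4874, 0.2872, 0.1208]
eef_rot: [180.0, 0.0, 177.4]
contact_force: [0.8, -0.3, -1.0]
gripper_width: 0.0158
gripper_force: 25.0
```

Request:
{"api": "jog_arm", "payload": {"deltas": [[[-1, 0.5, 4.1, 0, 0.119], [-1, 0, 0, 0, 0], [-1, 0, 0, -1.5, 0], [-1, 0, 0, -1.5, 0], [-1, 0, 0, 0, 0], [-1, 0, 0, 0, 0]]]}}

```text
time_s: 17.02
tcp_pos: [0.4925, 0.3263, 0.0901]
eef_rot: [-180.0, -0.0, -176.0]
contact_force: [0.5, 0.3, -0.6]
gripper_width: 0.0159
gripper_force: 25.0
```

Next I lower it to a TCP height of about 0.045, release, and rise.

Request:
{"api": "jog_arm", "payload": {"deltas": [[[-1, 0, 0, -1.2, 0], [-1, 0, 0, -1, 0], [-1, 0, 0, -0.9, 0], [-1, 0, 0, -0.7, 0], [-1, 0, 0, -0.5, 0], [-1, 0, 0, -0.2, 0], [-1, 0, 0, 0, 0], [-1, 0, 0, 0, 0]]]}}

```text
time_s: 18.02
tcp_pos: [0.4925, 0.327, 0.0453]
eef_rot: [180.0, 0.0, -176.0]
contact_force: [0.3, -0.4, -0.5]
gripper_width: 0.0154
gripper_force: 25.0
```

Request:
{"api": "jog_arm", "payload": {"deltas": [[[-0.1, 0, 0, 0, 0], [-0.1, 0, 0, 0, 0], [-0.1, 0, 0, 0, 0], [-0.1, 0, 0, 1.5, 0], [-0.1, 0, 0, 2.5, 0], [0.3, -0.2, -2, 3.5, 0], [0.3, -0.5, -4, 0, 0], [0.3, -0.5, -4.2, 0, 0]]]}}

```text
time_s: 19.02
tcp_pos: [0.4805, 0.2243, 0.1217]
eef_rot: [179.9, 0.1, -176.0]
contact_force: [0.6, -0.2, -0.8]
gripper_width: 0.0567
gripper_force: 0.0
```

Request:
{"api": "jog_arm", "payload": {"deltas": [[[0.3, -0.5, -4.2, 0, 0], [0.3, -0.5, -4.2, 0, 0], [0.3, -0.5, -4.2, 0, 0], [0.3, -0.5, -4.2, 0, 0], [0.3, -0.5, -4.2, 0, 0], [0.3, -0.5, -3.9, 0, 0], [0.3, 0, 0, 0, 0], [0.3, 0, 0, 0, 0]]]}}

```text
time_s: 20.02
tcp_pos: [0.4509, -0.0241, 0.1209]
eef_rot: [180.0, 0.1, -176.0]
contact_force: [0.3, 0.1, 0.1]
gripper_width: 0.0569
gripper_force: 0.0
```

```bash
python3 - <<'E'
from h import *
a=r.capture("top");s=r.capture("scene");print(r.get_state()["tcp_pos"])
cv2.imwrite("pics/t4.png",np.hstack([cv2.resize(a[125:235,160:310],(500,366)),cv2.resize(s[215:268,190:250],(300,366))]))
E
```

```text
[ 0.45083122 -0.02354935  0.12053905]
```

View pics/t4.png

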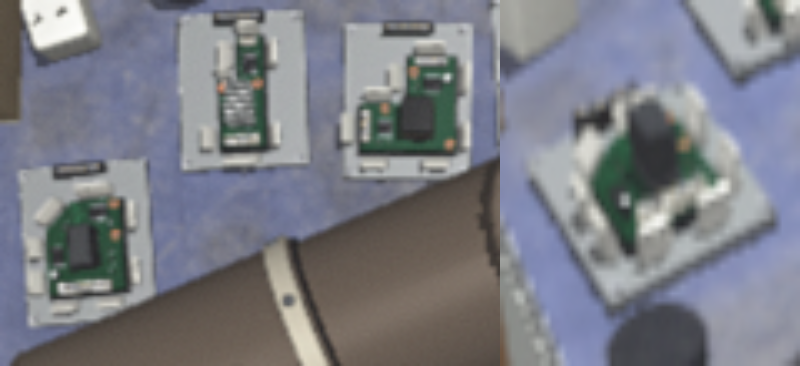

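Three boards are seated inside their guides: rect (88,247), step (243,100) and ell (410,105). Only the disc is left.

Request:
{"api": "jog_arm", "payload": {"deltas": [[[0.3, 0, -0.05, -2.8, 0], [0.3, 0, 0, -2.8, 0], [0.3, 0, 0, -2, 0], [0.3, 0, 0, -1.1, 0], [0.3, 0, 0, 0, 0], [-1, 0, 0, 0, 0], [-1, 0, 0, 0, 0], [-1, 0, 0, 0, 0]]]}}

```text
time_s: 21.12
tcp_pos: [0.4507, -0.0246, 0.0336]
eef_rot: [180.0, 0.1, -176.0]
contact_force: [-0.7, -0.5, 0.0]
gripper_width: 0.0328
gripper_force: 0.0
```

Request:
{"api": "jog_arm", "payload": {"deltas": [[[-1, 0, 0, 0, 0], [-1, 0, 0, 0, 0]]]}}

```text
time_s: 21.38
tcp_pos: [0.4505, -0.0247, 0.0333]
eef_rot: [180.0, 0.0, -176.0]
contact_force: [-1.2, 0.2, 3.1]
gripper_width: 0.0211
gripper_force: 25.0
```

Request:
{"api": "jog_arm", "payload": {"deltas": [[[-1, 0, 0, 1, 0], [-1, 0, 0, 2.5, 0], [-1, 0, 0, 3, 0], [-1, 2.4, 0.2, 2, 0.01], [-1, 3.6, 0.3, 0, 0.01], [-1, 3.6, 0.3, 0, 0.01], [-1, 3.6, 0.3, 0, 0], [-1, 3.6, 0.3, 0, 0]]]}}

```text
time_s: 22.38
tcp_pos: [0.6193, -0.0108, 0.1185]
eef_rot: [180.0, -0.0, -174.3]
contact_force: [0.3, 0.4, -0.2]
gripper_width: 0.0215
gripper_force: 25.0
```

Request:
{"api": "jog_arm", "payload": {"deltas": [[[-1, 0, 0, 0, 0], [-1, 0, 0, -1.5, 0], [-1, 0, 0, -1.5, 0], [-1, 0, 0, 0, 0], [-1, 0, 0, 0, 0]]]}}

```text
time_s: 23.0
tcp_pos: [0.6182, -0.0107, 0.0882]
eef_rot: [-180.0, -0.0, -174.3]
contact_force: [0.3, 0.0, -1.7]
gripper_width: 0.021
gripper_force: 25.0
```

```bash
python3 - <<'E'
from h import *
a=r.capture("top");s=r.capture("scene");print(r.get_state()["tcp_pos"])
cv2.imwrite("pics/t5.png",np.hstack([cv2.resize(a[105:205,270:380],(440,400)),cv2.resize(s[160:210,280:340],(360,400))]))
E
```

```text
[ 0.61860058 -0.01061687  0.0885927 ]
```

View pics/t5.png

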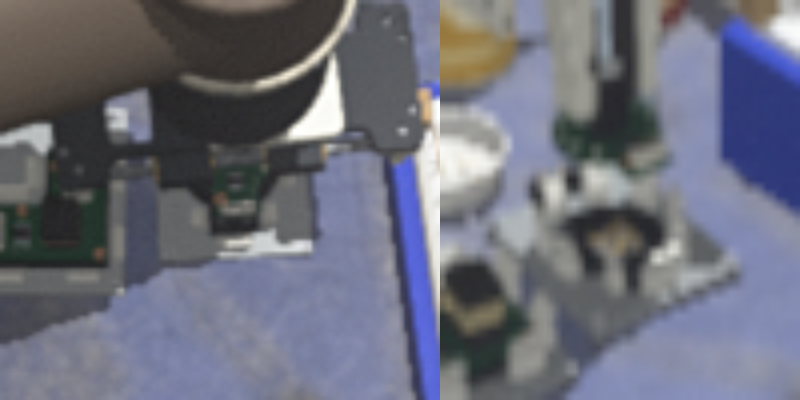

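The tongue at (237,200) lines up over the dark patch. The tray wall (~45 mm) stays below the gripper body (≥90 mm), so it's clear to lower.

Request:
{"api": "jog_arm", "payload": {"deltas": [[[-1, 0, 0, -1.2, 0], [-1, 0, 0, -1, 0], [-1, 0, 0, -0.8, 0], [-1, 0, 0, -0.6, 0], [-1, 0, 0, -0.5, 0], [-1, 0, 0, -0.2, 0], [-1, 0, 0, 0, 0], [-1, 0, 0, 0, 0]]]}}

```text
time_s: 24.1
tcp_pos: [0.6186, -0.0107, 0.0454]
eef_rot: [180.0, 0.0, -174.3]
contact_force: [-0.3, -0.5, 0.4]
gripper_width: 0.0211
gripper_force: 25.0
```

Request:
{"api": "jog_arm", "payload": {"deltas": [[[-0.1, 0, 0, 0, 0], [-0.1, 0, 0, 0, 0], [-0.1, 0, 0, 0, 0], [-0.1, 0, 0, 1.5, 0], [-0.1, 0, 0, 2.5, 0], [-0.1, 0, 0, 3.5, 0], [-0.1, -1, -2, 4, 0], [-0.1, -2, -5, 4, 0]]]}}

```text
time_s: 25.1
tcp_pos: [0.5902, -0.0769, 0.1999]
eef_rot: [-180.0, 0.1, -174.1]
contact_force: [0.6, -0.6, 0.8]
gripper_width: 0.0397
gripper_force: 0.0
```

Request:
{"api": "jog_arm", "payload": {"deltas": [[[-0.1, -3, -5, 0, 0], [-0.1, -3, -5, 0, 0], [-0.1, -3, -5, 0, 0], [-0.1, -3, -5, 0, 0], [-0.1, 0, -5, 0, 0], [-0.1, 0, 0, 0, 0], [-0.1, 0, 0, 0, 0]]]}}

```text
time_s: 25.98
tcp_pos: [0.4695, -0.3275, 0.1979]
eef_rot: [-180.0, 0.0, -174.3]
contact_force: [0.7, 0.4, -0.2]
gripper_width: 0.0396
gripper_force: 0.0
```

```bash
python3 - <<'E'
from h import *
a=r.capture("top");s=r.capture("scene");print(r.get_state()["tcp_pos"])
cv2.imwrite("pics/t6.png",np.vstack([cv2.resize(a[115:225,160:360],(600,330)),cv2.resize(s[165:255,190:350],(480,270)).copy() if 0 else cv2.resize(s[170:258,190:350],(600,270))]))
E
```

```text
[ 0.46990197 -0.32660337  0.19782144]
```

View pics/t6.png

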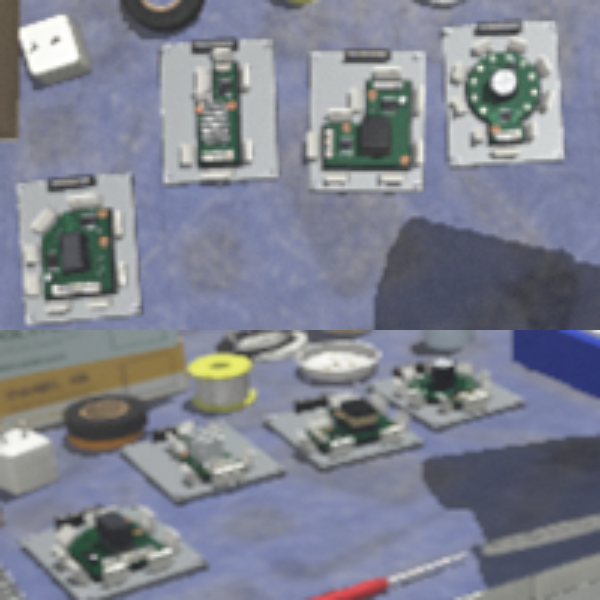

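All four lie inside their guides. I'll do one numeric check before handing in.

```bash
python3 - <<'E'
from meas import *
a=r.capture("top");h=big(a)
m=cv2.inRange(h,(60,70,0),(98,255,150))
N=dict(rect=((185,199),(494.2,329.8)),step=((232,150),(603.6,217.8)),ell=((283,157),(592.7,98.8)),disc=((327,145),(612.3,-10.8)))
for n,(c,t) in N.items():
    q=np.zeros_like(m);x,y=4*c[0],4*c[1];q[y-85:y+85,x-75:x+75]=m[y-85:y+85,x-75:x+75]
    cs=[k for k in cv2.findContours(q,cv2.RETR_EXTERNAL,cv2.CHAIN_APPROX_NONE)[0] if cv2.contourArea(k)>60]
    print(n,*pose(cv2.convexHull(np.vstack(cs)),.015,0)[:3],"nest",t)
U=lambda u:up(u,3,(160,115));
print("cap",tri(U((503.5,83)),(np.array([443,362-330])+.5)/[3.75,270/88]-.5+[190,170]))
E
```

```text
rect [494.2 329. ] [65.4 53.6] 4.2 nest (494.2, 329.8)
step [602.4 217.3] [77.1 30.9] 1.7 nest (603.6, 217.8)
ell [591.8  98.2] [66.5 67.3] -0.8 nest (592.7, 98.8)
disc [617.8 -11.2] [56.  57.8] -41.2 nest (612.3, -10.8)
cap (array([ 0.61746378, -0.01087222,  0.04146158]), np.float64(0.00020130318508906808))
```

```bash
python3 -c "
from plant import r
print(r.close_job())"
```

```text
the job is handed in; nothing more can be done
None
```

All four boards are in their matching nests, released, and the job is handed in at about 26 s of the 109 s allowed; the camera check put them within about 1.5 mm of the nest origins, with the disc checked by its capacitor's position and height only. The simulator gave no verdict.

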